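# Open the safety-capped lens cleaner

### The arm

A 6-joint arm with a two-finger parallel gripper is mounted at the origin on the work surface; the furniture and walls round the work are solid. World frame = base frame: x ahead of the robot, y to its left, z up, the work surface at z = 0. Lengths are in mm, angles in rad, forces in N, time in s.
With the tool pointing down it reaches from about 300 to 775 mm from the base axis. Payload 14.6 kg.
Tool frame: the origin (TCP) lies at the very end of the fingers, on their centre line; the grasp point (between the pads) lies 19 mm behind it; z points along the fingers, y is the line along which they close (so a half turn about z gives the same grasp; the last joint's range is limited). The gripper opens to 94 mm and grips with 3 to 60 N. Pads are 16 mm wide; open, the fingers measure 119 mm over their backs; the gripper's body (75 mm by 177 mm) begins 78 mm behind the grasp point.
Start: joints at [1.129, 0.3, 1.521, -0, 1.321, -0.067], TCP at [201.344, 511.81, 205.446] pointing down, gripper open.
Joint ranges: [-3.03, 3.03], [-0.79, 2.21], [0.23, 2.52], [-1.04, 4.18], [0, 3.07], [-2.55, 2.55]. Speed limits (rad/s): [2.22, 2.22, 2.57, 3.14, 3.14, 3.14].

### API

Orientations are given as [roll, pitch, yaw] about the fixed x, y, z axes, in that order (R = Rz(yaw) Ry(pitch) Rx(roll)).
In Python, from cell import manip, camera, get_calibration gives the robot as it stands.
- The arm moves only by the tool arm_command, never from a script. Its argument "targets" is a list of rows, each an object of numbers: "hand": the opening, from -1 (shut) to 1 (fully open), so that 0 is half open; "x", "y", "z": the shift along the tool's x, y, z in m; "yaw": the turn about the tool's z in rad. In form: [{"hand": .., "x": .., "y": .., "z": .., "yaw": ..}, ...]. A call has 1 to 10 rows; each row shifts and turns the commanded pose from where the row before left it, along the tool's axes as they then stand; what a row does not reach is not made up. A row lasts 1/10 s, in which the tool goes at most 50 mm and 8.59 degrees, less where a joint would pass 70% of its speed; a pose out of reach is approached as far as the arm can. A call is refused whole if a number of a shift passes 0.05 or a number of a turn 0.15, either way. A call with a gripper value outside its range is refused whole. The fingers move at their own pace and stop on an object; "newtons" is the grip in N (left out, the last holds). Time passes only in rows, so rows that do not move let the fingers close. It gives the time, the measured TCP pose, the force, the opening and the grip force at its end, in the units of the state.
- manip.read_state(): the state, without advancing time (a new reading comes with each control period).
- camera(name): name is "scene" or "top" or "wrist"; returns the picture (480x640x3 uint8, red, green, blue); there is no depth.
- get_calibration(name): a dict with "K" (3x3 intrinsics, pixels), "cam_to_world" (4x4, takes a point from camera to world coordinates). Camera axes: x right, y up, looking along -z (the intrinsics and any distortion apply to the point x, -y, -z); pixel columns grow to the right and rows downward; lengths in mm; the calibration is good to about 2 mm. A picture is of the moment at which its call begins: read the wrist's pose just before it. get_calibration takes no time and is no camera call; for the wrist camera it gives the pose at the moment of the call.
- manip.sign_off(): hands the job in; it is judged then, once.
The state is a dict: "clock": time; "joints": joint angles; "qd": joint speeds; "effort": joint torques, N m; "eef_pos": TCP position; "eef_rot": TCP orientation; "wrist_force": force on the tool from outside, world axes, zero at the start; "moment": the same for the moment, N m; "finger_gap": finger opening in mm; "finger_force": force on a finger pad.
Only numpy, scipy, OpenCV 4.12 (cv2) and the standard library are available. Lean on these libraries where they do the work, as an engineer would, in place of code of your own. Each camera call takes 0.05 s, during which the arm holds its last target. There are 200 camera calls.

### The job

The magnifier is due for a clean: open the lens-cleaner bottle with the orange push-and-turn safety cap, which stands in the grey holder. Press the cap down, keep it pressed while you turn it about a quarter turn anticlockwise (seen from above), then lift it straight off and finish still holding it upright in the gripper, straight above the bottle with about 5 cm of air between cap and bottle mouth. Leave the bottle seated in its holder and do not disturb the other things on the desk.

Things in the scene. Friction and masses are not known exactly. Their poses are not given: they have to be found in the camera images.
- cap: Loose orange ribbed round safety cap, 45 mm outer diameter, 34 mm tall, 0.03 kg, open below, locked on the bottle at the start. Origin: centre of its lower rim, 76 mm above the bottle's origin while locked; z up through its top; +x points to the white bar mark on its top. See cap_top for pressing and cap_mark for turning it.
- cap_top (a point): Centre of the cap's flat top, 34 mm above the cap's origin, about 115 mm above the desk while locked. A spring holds the cap up with about 8 N; it can be pressed down 10 mm (13 N there), where it meets the bottle's shoulder. Unless pressed at least 5.5 mm (6 to 9 mm is right) it can be neither turned nor lifted.
- cap_mark (a point): Point on the cap's wall by the white bar mark, 22.5 mm along the cap's +x, at half height. Locked, it is on the bottle's +x side (5 degrees of play). Pressed, the cap turns anticlockwise seen from above; turned 45 degrees or more (60 to 90 is best, hard stop at 135) it is free, the spring raises it 6 mm above its locked height and it lifts off. Clockwise is blocked.
- bottle: Loose white square bottle with a blue label on each side, 0.45 kg: body 50 x 50 mm, 50 mm tall; round shoulder 43 to 47 mm across up to 66 mm; 22 mm neck up to 90 mm with a dark sprung plug in it. Origin: centre of its underside; z up; +x is the side whose label has a red dot. The holder's well keeps it from turning, with 1.5 mm of play each side; only its weight holds it down.
- bottle_mouth (a point): Centre of the bottle's mouth, 90 mm above the bottle's origin (95 mm above the desk).
- holder: Grey plastic holder, fixed to the desk: base 80 x 80 x 5 mm with a square well 63 x 63 mm outside, 53 x 53 mm inside, walls up to 34 mm. Origin: centre of its underside; the well's floor is 5 mm above it.
- black_bottle: Bystander, loose: white square bottle with blue labels like the other (50 x 50 x 86 mm) but with a 39 mm black cap and no holder. Origin: centre of its underside. Leave alone.
- magnifier: Bystander, loose: magnifying glass with brass rim and dark handle, lying flat, 82 x 175 x 17 mm. Origin: centre of its underside. Leave alone.
- spectacle_case: Bystander, loose: brown leather spectacle case, 58 x 155 x 34 mm. Origin: centre of its underside. Leave alone.
- mug: Bystander, loose: green-grey mug with handle, 82 x 118 x 94 mm. Origin: centre of its underside. Leave alone.
Mind the look-alikes: they are no part of the job. Of the things that look like the cap, the middle-sized one is meant.

How it is judged (in metres and radians):
On the way, in this order (a step that is already met when the one before it is completed fails the run):
1. the cap is pressed down at least 4 mm against its spring (z of cap in the frame of bottle below 0.072 m), for 0.02 s.
2. the cap is turned anticlockwise past its catch while still on the bottle (y of cap_mark in the frame of bottle above 0.013 m and z of cap in the frame of bottle below 0.087 m), for 0.02 s.
At the end, for the whole second after the job is handed in: The cap is gripped by the fingers, still and upright (within about 14 degrees), its lower rim 2 to 11 cm above the bottle's mouth and its axis within 25 mm of the mouth's, not touching the bottle; the bottle stands on the floor of its well (within 5 mm) (z of cap in the frame of bottle between 0.11 and 0.2 m and horizontal distance between cap and bottle_mouth below 0.025 m and angle between cap's own z axis and vertical below 0.25 rad and contact force between cap and the fingers above 1 N and contact force between cap and bottle below 0.1 N and linear speed of cap below 0.03 m/s and z of bottle in the frame of holder below 0.01 m and angle between bottle's own z axis and vertical below 0.08 rad and horizontal distance between bottle and holder below 0.006 m); the arm keeps its last pose, push and grip.
It fails at once if a bystander (black-capped bottle, magnifier, spectacle case or mug) is moved more than 20 mm (distance of any of black_bottle, magnifier, spectacle_case, mug from where it was at the start of the episode above 0.02 m).
It fails at once if the bottle is pulled up out of its seat by more than 15 mm (z of bottle in the frame of holder above 0.02 m).
It also fails if it takes over 35 s, if anything falls off the work surface, if the arm or the gripper's body presses on something with over 40 N, if the wrist force passes 120 N, or if a joint passes its speed limit or range.

## Working session

There is one attempt and no reset: what is moved stays moved. The work goes in short steps, Python scripts to look and compute and a tool call to move; the robot and the scene stay as the last step left them, time stands still between calls to the robot, and variables do not carry over. Pictures are saved under pics/ and viewed, at most 10 in all, crops included, and the job is handed in when it is done.

Besides the shell and the picture viewer there is one more tool, called after "Call:" in YAML: its name, and indented under it one key for each argument. arm_command: Moves the arm, as the interface text tells. Its arguments: {"type":"object","properties":{"targets":{"type":"array"},"newtons":{"type":"number"}},"required":["targets"]}

```bash
mkdir -p pics
cat > h.py <<'E'
from cell import manip, camera, get_calibration
import numpy as np, cv2
def save(n,f,crop=None,s=1):
    im=camera(n)[:,:,::-1]
    if crop: x0,y0,x1,y1=crop; im=im[y0:y1,x0:x1]
    cv2.imwrite('pics/'+f,cv2.resize(im,None,fx=s,fy=s,interpolation=cv2.INTER_CUBIC))
def ray(n,u,v,z,C=None):
    c=C or get_calibration(n); K=np.array(c['K']);T=np.array(c['cam_to_world'])
    p=np.linalg.inv(K)@[u,v,1]; d=T[:3,:3]@[p[0],-p[1],-p[2]]; o=T[:3,3]
    return o+d*(z-o[2])/d[2]
def proj(n,P):
    c=get_calibration(n); K=np.array(c['K']);T=np.linalg.inv(np.array(c['cam_to_world']))
    q=T@[*P,1]; q=K@[q[0],-q[1],-q[2]]; return q[:2]/q[2]
E
python3 - <<'E'
from h import *
print(manip.read_state()); print(get_calibration('top'))
a=camera('scene');b=camera('top')
cv2.imwrite('pics/s1.png',a[:,:,::-1]);cv2.imwrite('pics/t1.png',b[:,:,::-1])
E
```

```text
{'clock': 0.0, 'joints': array([ 1.12939028e+00,  3.00463469e-01,  1.52158296e+00,  1.05815957e-05,
        1.32067257e+00, -6.65892457e-02]), 'qd': array([-9.67739861e-06, -6.53760695e-04, -1.11927061e-03, -2.13897647e-04,
       -3.54966656e-04,  2.98199367e-04]), 'effort': array([ 2.85758881e-05, -5.31808376e+01, -3.52727509e+01,  7.08881859e-02,
        2.45351106e-02, -1.30594403e-04]), 'eef_pos': array([201.24105503, 511.58599684, 204.8897137 ]), 'eef_rot': array([-3.14046949e+00, -8.51736853e-05,  2.76677318e+00]), 'wrist_force': array([-0.09406853, -0.73349388, -1.09727935]), 'moment': array([0.03345914, 0.01058593, 0.00455904]), 'finger_force': 0.0, 'finger_gap': 93.86886976709161}
{'K': array([[503.58628256,   0.        , 323.44845921],
       [  0.        , 503.58628256, 238.82955604],
       [  0.        ,   0.        ,   1.        ]]), 'cam_to_world': array([[-5.92281578e-03,  9.81472793e-01, -1.91509990e-01,
         2.83896998e+02],
       [-9.99982421e-01, -5.86678740e-03,  8.59586675e-04,
         1.02013069e+01],
       [-2.79887461e-04,  1.91511714e-01,  9.81490288e-01,
         1.14296437e+03],
       [ 0.00000000e+00,  0.00000000e+00,  0.00000000e+00,
         1.00000000e+00]])}
```

View pics/s1.png

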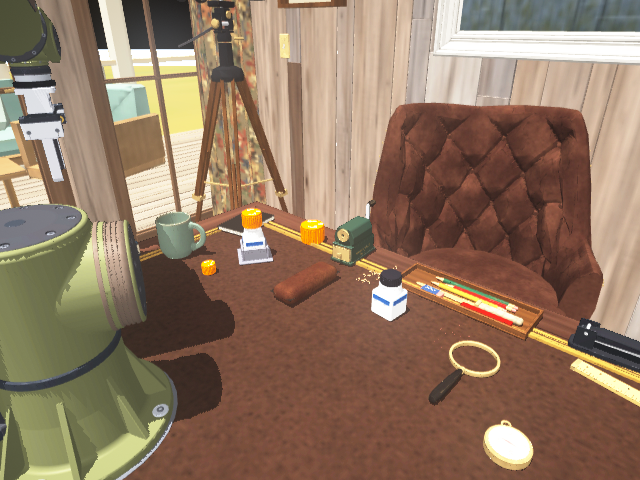

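View pics/t1.png

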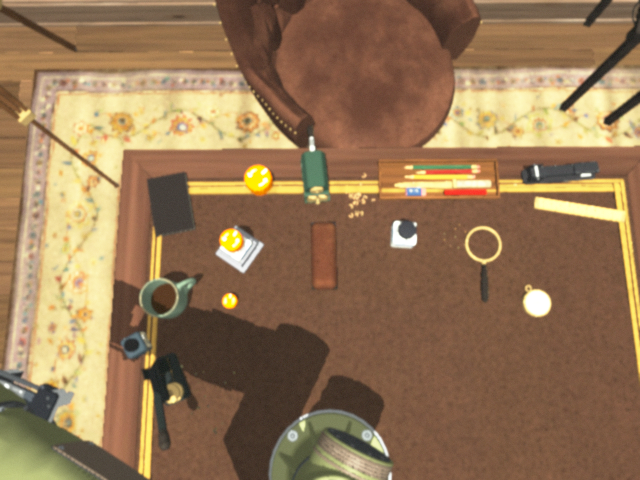

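Orange caps in the top view: large at (258,180), middle one on the bottle in the grey holder at (231,239), and small at (229,300). The scene view shows them at (312,232), (251,218) and (208,268). I choose the one on the holder. The black-capped bottle at (404,233) is not it. Next is a close crop plus position estimates.

Run:
```python
from h import *
a=cv2.imread('pics/t1.png');b=cv2.imread('pics/s1.png')
A=cv2.resize(a[205:285,190:280],(450,400),interpolation=cv2.INTER_CUBIC)
B=cv2.resize(b[195:275,215:285],(350,400),interpolation=cv2.INTER_CUBIC)
cv2.imwrite('pics/c1.png',np.hstack([A,B]))
hsv=cv2.cvtColor(a,cv2.COLOR_BGR2HSV)
m=cv2.inRange(hsv,(5,150,180),(30,255,255))
for r in [(150,205,240,275),(220,258,210,255),(285,315,215,245)]:
    v,u=np.nonzero(m[r[0]:r[1],r[2]:r[3]]);u=u+r[2];v=v+r[0]
    print(u.min(),u.max(),v.min(),v.max(),u.mean(),v.mean())
for z in (115,): print(ray('top',231.5,238,z))
print(ray('top',240,249,5), manip.read_state()['eef_pos'])
```

```text
240 274 164 195 257.5 181.37571428571428
219 242 228 251 230.73040752351096 240.02507836990597
221 237 293 308 229.0 301.5263157894737
[487.37705585 200.59154904 115.        ]
[483.31800504 200.72330813   5.        ] [201.2552061  511.60334199 204.94692292]
```

View pics/c1.png

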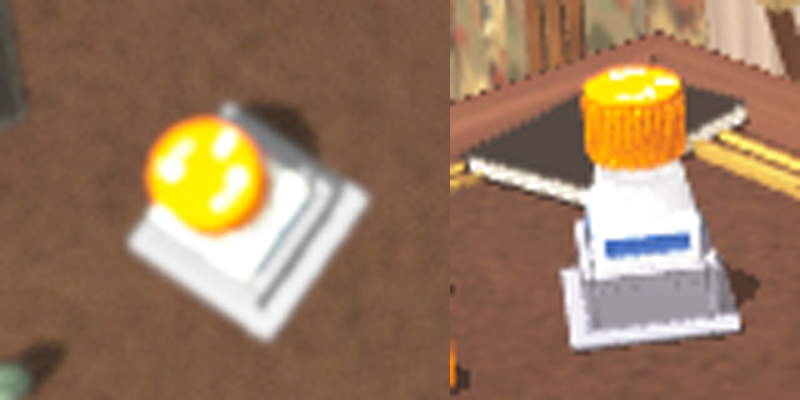

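The close crop confirms it: the orange cap sits on the bottle in the grey holder. In the top view it is at (231,239), and its axis is at about (487,200). Moving above it.

Call:
arm_command:
  targets:
    - {"hand": 1,"x": -0.038,"y": -0.018}
    - {"hand": 1,"x": -0.038,"y": -0.018}
    - {"hand": 1,"x": -0.038,"y": -0.018}
    - {"hand": 1,"x": -0.038,"y": -0.018}
    - {"hand": 1,"x": -0.038,"y": -0.018}
    - {"hand": 1,"x": -0.038,"y": -0.018}
    - {"hand": 1,"x": -0.038,"y": -0.018}
    - {"hand": 1,"x": -0.038,"y": -0.018}
    - {"hand": 1,"x": -0.038,"y": -0.018}
    - {"hand": 1,"x": -0.038,"y": -0.018}

```text
schema error: expected keys hand, x, y, z, yaw
```

Run:
```python
from h import *
s=manip.read_state();print(s['clock'],s['joints'],s['eef_pos'],s['eef_rot'])
C=get_calibration('wrist');print(C['cam_to_world'])
a=camera('wrist');cv2.imwrite('pics/w1.png',a[:,:,::-1])
print(proj('wrist',[487,200,115]),proj('wrist',s['eef_pos']))
hsv=cv2.cvtColor(a,cv2.COLOR_RGB2HSV)
m=cv2.inRange(hsv,(5,150,150),(30,255,255))
n,l,st,ce=cv2.connectedComponentsWithStats(m)
for i in range(1,n):
    if st[i,4]>300: print(st[i],ce[i],ray('wrist',*ce[i],110,C))
```

```text
0.1 [ 1.12938291e+00  3.00426092e-01  1.52149622e+00  5.45496653e-06
  1.32073061e+00 -6.66048995e-02] [201.2552061  511.60334199 204.94692292] [-3.14053508e+00 -7.58392087e-05  2.76678274e+00]
[[ 3.66027205e-01 -8.97045808e-01 -2.47654809e-01  1.28740534e+02]
 [ 9.30603378e-01  3.52484723e-01  9.86502561e-02  5.40153053e+02]
 [-1.19926196e-03 -2.66577079e-01  9.63812857e-01  3.85587885e+02]
 [ 0.00000000e+00  0.00000000e+00  0.00000000e+00  1.00000000e+00]]
[124.40316091 644.26987149] [326.27942494 300.0550909 ]
[  64    0  180  314 6866] [151.16967667 136.34110108] [ 92.94896382 433.51848991 110.        ]
[441   0  28  30 389] [454.67609254  13.41388175] [ 95.99727212 634.97347268 110.        ]
[381 208  35  51 803] [399.38356164 229.57783313] [209.36889937 561.71001346 110.        ]
[ 45 376  34  85 564] [ 58.5177305  419.86702128] [256.72450726 265.96589806 110.        ]
[574 376  34  85 717] [592.45188285 426.30822873] [414.07256897 650.95655448 110.        ]
[291 440  31  40 474] [306.0443038  459.39451477] [361.48547094 431.12001401 110.        ]
```

View pics/w1.png

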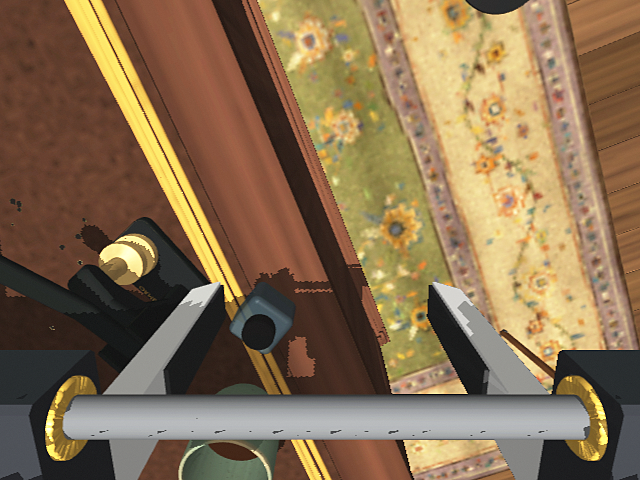

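The wrist view shows the mug at (240,430) and the tool still at its start, because the call was refused for missing keys. I'm resending with all keys, rising a little and stopping so that the cap lies ahead of the wrist camera.

Call:
arm_command:
  targets:
    - {"hand": 1,"x": -0.044,"y": -0.018,"z": -0.01,"yaw": 0}
    - {"hand": 1,"x": -0.044,"y": -0.018,"z": -0.01,"yaw": 0}
    - {"hand": 1,"x": -0.044,"y": -0.018,"z": 0,"yaw": 0}
    - {"hand": 1,"x": -0.044,"y": -0.018,"z": 0,"yaw": 0}
    - {"hand": 1,"x": -0.044,"y": -0.018,"z": 0,"yaw": 0}
    - {"hand": 1,"x": -0.044,"y": -0.018,"z": 0,"yaw": 0}
    - {"hand": 1,"x": -0.044,"y": -0.018,"z": 0,"yaw": 0}
    - {"hand": 1,"x": -0.044,"y": -0.018,"z": 0,"yaw": 0}
    - {"hand": 1,"x": -0.044,"y": -0.018,"z": 0,"yaw": 0}
    - {"hand": 1,"x": -0.044,"y": -0.018,"z": 0,"yaw": 0}

```text
clock: 1.15
eef_pos: [546.0, 181.6, 225.3]
eef_rot: [-3.142, -0.0, 2.767]
wrist_force: [0.0, 0.4, -0.2]
finger_gap: 94.2
finger_force: 0.0
```

```bash
cat >> h.py <<'E'
def look(f,z=115):
    s=manip.read_state();print(s['clock'],s['joints'],s['eef_pos'],s['eef_rot'],s['wrist_force'])
    C=get_calibration('wrist')
    a=camera('wrist');cv2.imwrite('pics/'+f,a[:,:,::-1])
    hsv=cv2.cvtColor(a,cv2.COLOR_RGB2HSV)
    m=cv2.inRange(hsv,(5,170,170),(30,255,255))
    n,l,st,ce=cv2.connectedComponentsWithStats(m)
    for i in range(1,n):
        if st[i,4]>300: print(st[i],ce[i],ray('wrist',*ce[i],z,C))
E
python3 - <<'E'
from h import *
look('w2.png')
print(proj('wrist',[487,200,115]))
E
```

```text
1.15 [ 2.57371398e-01  3.42855334e-01  1.41814907e+00  6.42591489e-05
  1.38082389e+00 -9.38572347e-01] [546.00482872 181.57755467 225.30782068] [-3.14150431e+00 -2.27381086e-04  2.76672792e+00] [ 0.03040818  0.44908268 -0.15139889]
[266   0  41  24 311] [285.11254019  13.66881029] [400.07407311 211.1443528  115.        ]
[ 288  122   63   67 2184] [318.51556777 151.9981685 ] [486.80528274 199.14736847 115.        ]
[ 305  276   67   78 3526] [338.19143505 312.4963131 ] [603.03140026 168.85986058 115.        ]
[323.79882121 144.20647752]
```

View pics/w2.png

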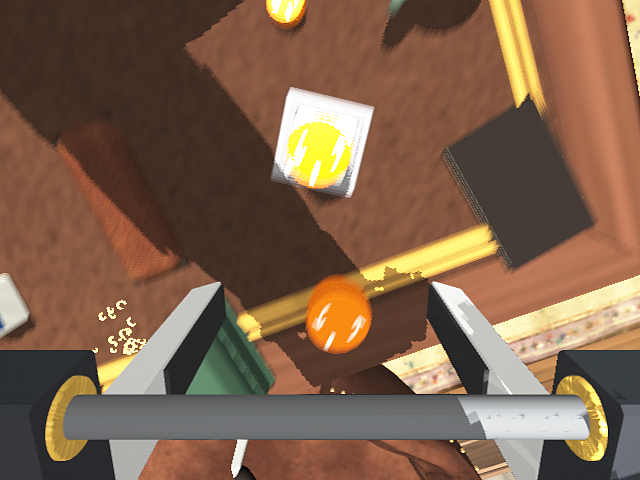

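The wrist view puts the target cap at (319,155), with its white bar at (315,173). The spectacle case is at (120,200), and the large orange cap at (338,312) is a decoy. Joint 6 gets smaller as the tool turns anticlockwise, so I centre and pre-turn clockwise first.

Call:
arm_command:
  targets:
    - {"hand": 1,"x": 0.031,"y": -0.0025,"z": 0,"yaw": 0}
    - {"hand": 1,"x": 0.031,"y": -0.0025,"z": 0,"yaw": 0}
    - {"hand": 1,"x": 0,"y": 0,"z": 0,"yaw": 0.145}
    - {"hand": 1,"x": 0,"y": 0,"z": 0,"yaw": 0.145}
    - {"hand": 1,"x": 0,"y": 0,"z": 0,"yaw": 0.145}
    - {"hand": 1,"x": 0,"y": 0,"z": 0,"yaw": 0.145}
    - {"hand": 1,"x": 0,"y": 0,"z": 0,"yaw": 0.145}
    - {"hand": 1,"x": 0,"y": 0,"z": 0,"yaw": 0.145}
    - {"hand": 1,"x": 0,"y": 0,"z": 0,"yaw": 0.145}
    - {"hand": 1,"x": 0,"y": 0,"z": 0,"yaw": 0.145}

```text
clock: 2.2
eef_pos: [485.2, 201.3, 225.2]
eef_rot: [-3.141, 0.0, 1.601]
wrist_force: [0.1, 0.3, -0.0]
finger_gap: 94.2
finger_force: 0.0
```

Run:
```python
from h import *
look('w3.png')
print(proj('wrist',[487,200,115]))
```

```text
2.2 [3.23487115e-01 2.29868339e-01 1.56284149e+00 1.28108095e-05
 1.34936594e+00 2.93467900e-01] [485.23122375 201.286302   225.21676322] [-3.14112659e+00  1.27787929e-04  1.60081276e+00] [ 0.09237982  0.26185383 -0.04092328]
[178 169  40  38 672] [198.38392857 187.6547619 ] [394.63779217 235.29696861 115.        ]
[ 292  199   64   67 2970] [323.31043771 232.26666667] [482.73494295 205.83566005 115.        ]
[ 448  226   80   78 3961] [485.62206514 263.55793991] [602.45102129 185.77068114 115.        ]
[328.96787318 240.24337873]
```

View pics/w3.png

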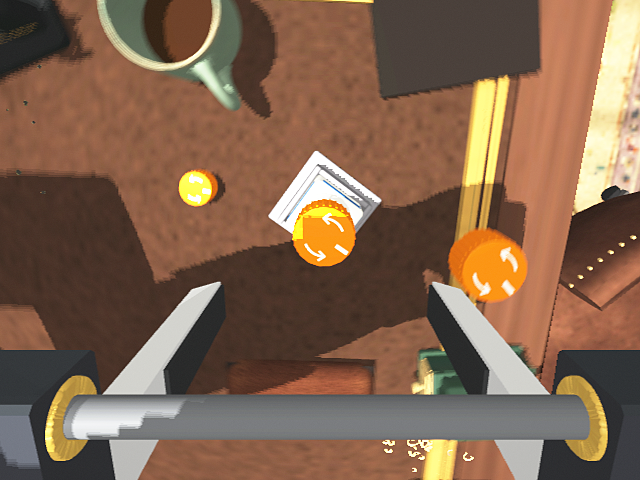

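The wrist view shows the target cap's top centred near (324,235), with the bar at (341,251). The small decoy is at (198,188) and the large one at (488,263). The two views differ by a few mm, so I refine with the arm at rest.

Run:
```python
from h import *
for k in range(2):
    s=manip.read_state();C=get_calibration('wrist');a=camera('wrist')
    r=a[180:290,270:380].astype(int)
    m=((r[...,0]>150)&(r[...,2]<90)&(r[...,0]-r[...,2]>110)).astype(np.uint8)
    ys,xs=np.nonzero(m);hull=cv2.convexHull(np.c_[xs,ys].astype(np.int32))[:,0]
    low=hull[hull[:,1]>52]  # lower half of outline = rim of the top
    A=np.c_[2*low,np.ones(len(low))];b=(low**2).sum(1)
    cx,cy,c=np.linalg.lstsq(A,b,rcond=None)[0];R=np.sqrt(c+cx*cx+cy*cy)
    p=ray('wrist',cx+270.5,cy+180.5,115,C);q=ray('wrist',cx+270.5+R,cy+180.5,115,C)
    print(s['eef_pos'],s['qd'].max(),cx+270,cy+180,R,p,np.linalg.norm(q-p),xs.min()+270,xs.max()+270,ys.max()+180)
    print(ray('wrist',328-8,200,5,C))
print(C['cam_to_world'])
# top camera: outline of cap
b=cv2.imread('pics/t1.png')[:,:,::-1].astype(int)[220:260,210:255]
m=(b[...,0]>180)&(b[...,0]-b[...,2]>100);ys,xs=np.nonzero(m);(c,r)=cv2.minEnclosingCircle(np.c_[xs,ys].astype(np.float32))
print(c[0]+210.5,c[1]+220.5,r,ray('top',c[0]+210.5,c[1]+220.5,110))
```

```text
[485.26264547 201.28429976 225.22982225] 0.0005395381564907777 323.5183616093026 234.45104017954176 31.736692050448422 [483.3476236  203.87279326 115.        ] 22.84986105494488 292 355 266
[478.8086333 210.4507986   5.       ]
[485.26537774 201.26784195 225.24108879] 0.0013812104907871153 323.6022262192752 234.2461861846806 31.80334604109665 [483.38068874 204.00012438 115.        ] 22.89644655554256 292 355 266
[478.70421132 210.36718842   5.        ]
[[ 9.99434553e-01 -3.24481093e-02 -8.81449810e-03  4.82246530e+02]
 [ 3.36236480e-02  9.63226643e-01  2.66578101e-01  2.78761392e+02]
 [-1.59595960e-04 -2.66723741e-01  9.63773013e-01  4.05873534e+02]
 [ 0.00000000e+00  0.00000000e+00  0.00000000e+00  1.00000000e+00]]
231.5 240.5 12.530064582824707 [483.04393435 201.36302602 110.        ]
```

Call:
arm_command:
  targets:
    - {"hand": 1,"x": 0.002,"y": -0.002,"z": 0.03,"yaw": 0}
    - {"hand": 1,"x": 0,"y": 0,"z": 0.03,"yaw": 0}
    - {"hand": 1,"x": 0,"y": 0,"z": 0.03,"yaw": 0}
    - {"hand": 1,"x": 0,"y": 0,"z": 0,"yaw": 0}

```text
clock: 2.75
eef_pos: [481.6, 202.6, 132.1]
eef_rot: [-3.136, 0.002, 1.611]
wrist_force: [-0.8, 0.7, 0.7]
finger_gap: 94.1
finger_force: 0.0
```

Run:
```python
from h import *
s=manip.read_state();C=get_calibration('wrist');a=camera('wrist');cv2.imwrite('pics/w4.png',a[:,:,::-1])
p=proj('wrist',[483.3,203,115]);print(s['eef_pos'],p)
print([proj('wrist',[483.3+dx,203+dy,115]).round() for dx,dy in((22.5,0),(-22.5,0),(0,-22.5),(0,22.5))])
```

```text
[481.57034824 202.61390221 132.12801973] [328.13642407 284.05226218]
[array([372., 286.]), array([284., 282.]), array([326., 324.]), array([330., 242.])]
```

View pics/w4.png

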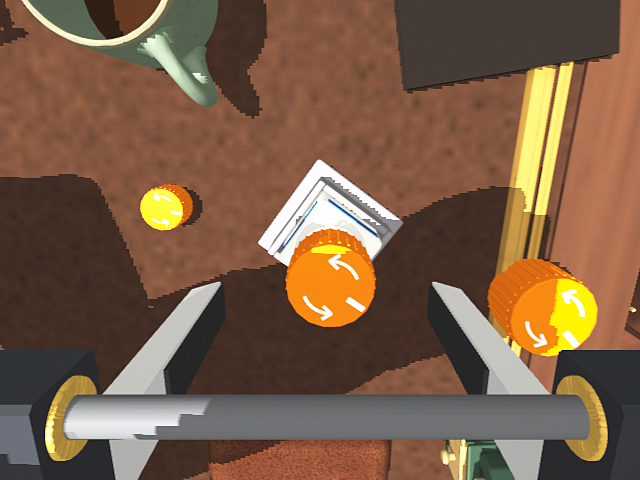

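The cap's top is centred at about (331,284), 3 px from the prediction, so it is at about (484.8, 202). I shift 3 mm along tool y, descend to TCP z 84, then close.

Call:
arm_command:
  newtons: 45
  targets:
    - {"hand": 1,"x": 0,"y": 0.003,"z": 0.0,"yaw": 0}
    - {"hand": 1,"x": 0,"y": 0,"z": 0.024,"yaw": 0}
    - {"hand": 1,"x": 0,"y": 0,"z": 0.023,"yaw": 0}
    - {"hand": 1,"x": 0,"y": 0,"z": 0,"yaw": 0}
    - {"hand": 0.2,"x": 0,"y": 0,"z": 0,"yaw": 0}
    - {"hand": 0.1,"x": 0,"y": 0,"z": 0,"yaw": 0}
    - {"hand": 0,"x": 0,"y": 0,"z": 0,"yaw": 0}
    - {"hand": -0.2,"x": 0,"y": 0,"z": 0,"yaw": 0}
    - {"hand": -0.4,"x": 0,"y": 0,"z": 0,"yaw": 0}
    - {"hand": -0.4,"x": 0,"y": 0,"z": 0,"yaw": 0}

```text
clock: 3.8
eef_pos: [486.3, 203.3, 88.6]
eef_rot: [3.142, -0.0, 1.607]
wrist_force: [-1.1, -0.6, 1.6]
finger_gap: 49.3
finger_force: 0.9
```

Call:
arm_command:
  newtons: 45
  targets:
    - {"hand": 0.2,"x": 0,"y": 0,"z": 0,"yaw": 0}
    - {"hand": 0.2,"x": -0.001,"y": -0.0015,"z": 0.0045,"yaw": 0}
    - {"hand": 0,"x": 0,"y": 0,"z": 0,"yaw": 0}
    - {"hand": -0.2,"x": 0,"y": 0,"z": 0,"yaw": 0}
    - {"hand": -0.5,"x": 0,"y": 0,"z": 0,"yaw": 0}
    - {"hand": -0.8,"x": 0,"y": 0,"z": 0,"yaw": 0}
    - {"hand": -0.8,"x": 0,"y": 0,"z": 0,"yaw": 0}
    - {"hand": -0.8,"x": 0,"y": 0,"z": 0,"yaw": 0}

```text
clock: 4.6
eef_pos: [484.7, 202.2, 83.8]
eef_rot: [-3.141, 0.0, 1.607]
wrist_force: [-1.0, 0.3, -3.1]
finger_gap: 44.1
finger_force: 45.0
```

Gripped at 45 N with a 44 mm gap, which fits the 45 mm cap. Now pressing down.

Call:
arm_command:
  newtons: 50
  targets:
    - {"hand": -0.8,"x": 0,"y": 0,"z": 0.003,"yaw": 0}
    - {"hand": -0.8,"x": 0,"y": 0,"z": 0.003,"yaw": 0}
    - {"hand": -0.8,"x": 0,"y": 0,"z": 0.002,"yaw": 0}
    - {"hand": -0.8,"x": 0,"y": 0,"z": 0,"yaw": 0}

```text
clock: 5.0
eef_pos: [485.4, 202.5, 76.8]
eef_rot: [3.14, -0.0, 1.607]
wrist_force: [-4.8, -0.7, 11.3]
finger_gap: 43.6
finger_force: 50.0
```

It is pressed 7 mm with 11.3 N upward, which matches the spring. Now turning anticlockwise 80° while pressed.

Call:
arm_command:
  targets:
    - {"hand": -0.8,"x": 0,"y": 0,"z": 0,"yaw": -0.14}
    - {"hand": -0.8,"x": 0,"y": 0,"z": 0,"yaw": -0.14}
    - {"hand": -0.8,"x": 0,"y": 0,"z": 0,"yaw": -0.14}
    - {"hand": -0.8,"x": 0,"y": 0,"z": 0,"yaw": -0.14}
    - {"hand": -0.8,"x": 0,"y": 0,"z": 0,"yaw": -0.14}
    - {"hand": -0.8,"x": 0,"y": 0,"z": 0,"yaw": -0.14}
    - {"hand": -0.8,"x": 0,"y": 0,"z": 0,"yaw": -0.14}
    - {"hand": -0.8,"x": 0,"y": 0,"z": 0,"yaw": -0.14}
    - {"hand": -0.8,"x": 0,"y": 0,"z": 0,"yaw": -0.14}
    - {"hand": -0.8,"x": 0,"y": 0,"z": 0,"yaw": -0.14}

```text
clock: 6.0
eef_pos: [485.9, 203.1, 77.3]
eef_rot: [3.139, 0.003, 3.013]
wrist_force: [-1.9, 3.7, 10.8]
finger_gap: 43.9
finger_force: 50.0
```

Run:
```python
from h import *
s=manip.read_state();print(s)
a=camera('wrist')[:,:,::-1];b=camera('scene')[:,:,::-1]
cv2.imwrite('pics/w5.png',np.hstack([cv2.resize(a,(400,300)),cv2.resize(b[170:290,180:340],(400,300))]))
```

```text
{'clock': 6.0, 'joints': array([ 3.25920951e-01,  3.91100627e-01,  1.72033361e+00,  8.09595358e-04,
        1.02648760e+00, -1.11621367e+00]), 'qd': array([ 1.97871567e-03,  7.52825761e-04, -8.13086487e-04,  4.00697387e-03,
       -2.55525440e-03, -1.38926211e+00]), 'effort': array([ -2.21155487, -47.80851245, -26.8035686 ,  -1.03406042,
        -0.16502565,   2.84533672]), 'eef_pos': array([485.89448974, 203.05118904,  77.34805162]), 'eef_rot': array([3.13935726e+00, 2.99310603e-03, 3.01250965e+00]), 'wrist_force': array([-1.93399611,  3.66736119, 10.80210222]), 'moment': array([ 0.74257481,  0.42787272, -0.1257015 ]), 'finger_force': 49.975280655044116, 'finger_gap': 43.945023735214384}
```

View pics/w5.png

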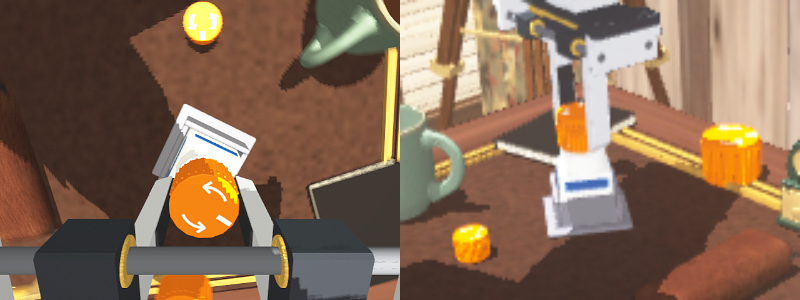

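The cap's bar at (224,220), seen against its centre at (204,203), has kept its 40° direction in the gripper frame. So the cap turned 80° with the fingers without slipping, and the bottle stayed seated. Lifting straight up.

Call:
arm_command:
  targets:
    - {"hand": -0.8,"x": 0,"y": 0,"z": 0,"yaw": 0}
    - {"hand": -0.8,"x": 0,"y": 0,"z": -0.004,"yaw": 0}
    - {"hand": -0.8,"x": 0,"y": 0,"z": -0.004,"yaw": 0}
    - {"hand": -0.8,"x": 0,"y": 0,"z": -0.005,"yaw": 0}
    - {"hand": -0.8,"x": 0,"y": 0,"z": -0.005,"yaw": 0}
    - {"hand": -0.8,"x": 0,"y": 0,"z": 0,"yaw": 0}

```text
clock: 6.7
eef_pos: [485.2, 202.2, 94.5]
eef_rot: [3.141, 0.001, 3.007]
wrist_force: [-0.9, 0.4, -0.5]
finger_gap: 43.8
finger_force: 50.0
```

No pull on the wrist (-0.5 N), so the cap is free. Raising it another 50 mm.

Call:
arm_command:
  targets:
    - {"hand": -0.8,"x": 0,"y": 0,"z": -0.008,"yaw": 0}
    - {"hand": -0.8,"x": 0,"y": 0,"z": -0.01,"yaw": 0}
    - {"hand": -0.8,"x": 0,"y": 0,"z": -0.012,"yaw": 0}
    - {"hand": -0.8,"x": 0,"y": 0,"z": -0.012,"yaw": 0}
    - {"hand": -0.8,"x": 0,"y": 0,"z": -0.01,"yaw": 0}
    - {"hand": -0.8,"x": 0,"y": 0,"z": 0,"yaw": 0}
    - {"hand": -0.8,"x": 0,"y": 0,"z": 0,"yaw": 0}
    - {"hand": -0.8,"x": 0,"y": 0,"z": 0,"yaw": 0}

```text
clock: 7.5
eef_pos: [484.6, 202.2, 145.4]
eef_rot: [-3.141, -0.001, 3.007]
wrist_force: [0.0, 0.7, -0.7]
finger_gap: 43.7
finger_force: 50.0
```

Run:
```python
from h import *
s=manip.read_state();print(s['clock'],s['eef_pos'],s['wrist_force'],s['finger_gap'],s['finger_force'],abs(s['qd']).max())
a=camera('wrist')[:,:,::-1];b=camera('scene')[:,:,::-1]
cv2.imwrite('pics/w6.png',np.hstack([cv2.resize(a,(400,300)),cv2.resize(b[170:290,180:340],(400,300))]))
```

```text
7.5 [484.59787605 202.18563362 145.42584573] [ 0.04199864  0.74878888 -0.70964817] 43.72151837056566 49.95899486324589 0.002453188529362197
```

View pics/w6.png

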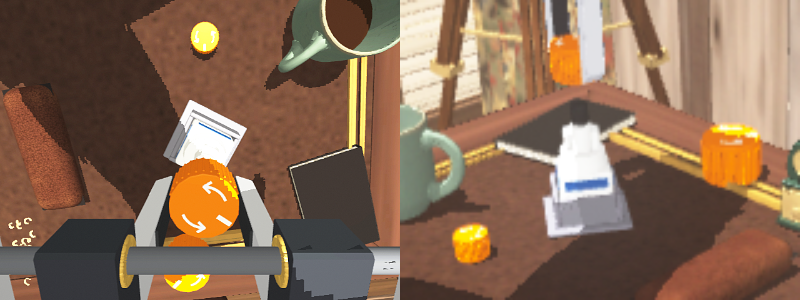

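The cap is held upright at (204,203) in the left half of the picture and (566,60) in the right. The bottle stands seated at (588,195) with its neck bare below the cap, and the rim is about 4.7 cm above the mouth. Handing in.

```bash
python3 -c "
from cell import manip
print(manip.sign_off())"
```

```text
the job is handed in; nothing more can be done
None
```

The cap was pressed 7 mm, turned about 80° anticlockwise and lifted off; it is held upright about 5 cm above the seated bottle, and the job was handed in at about 7.5 s (no verdict was returned).

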